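Open the crayon tin and clear the tablets off the litho stone

TASK

Lift the lid with the red knob off its tin by the knob and set it down flat, knob up, in the middle of the round cork mat; do not drop it. Then, without picking them up (they are brittle), slide the two blue crayon tablets across the stone and over its edge so that both drop into that open tin. Leave the tin with the black knob shut, and leave the brass weight on the stone and the two bottles where they stand.

Things in the scene. Friction and masses are not known exactly. Their poses are not given: they have to be found in the camera images.
- stone_top (a point): Centre of the top face of the tan lithography stone, a fixed block 240 x 240 mm, 66 mm high, with thin dark lines drawn on it. Its x and y axes run along the block's edges, z up. One tin stands at its +y end, the other at its -y end (which is which varies), each centred on that end, 3 mm from the stone; the ends lie 120 mm from the centre along y.
- red_tin: The grey square tin that starts under the red-knobbed lid: fixed, open at the top, 140 x 140 mm outside, walls 5 mm (inside 130 x 130 mm), floor 5 mm, rim at height 62 mm, 4 mm below the stone's top. Origin at the centre of its underside; its sides are parallel to the stone's.
- red_knob (a point): Centre of the red knob (upright cylinder, 28 mm diameter, 28 mm high, on an 18 mm stem) of the loose lid to remove. Lid: white plate 138 x 138 x 5 mm, its top 26 mm below this point, with a plug 124 x 124 x 6 mm beneath that sits in the tin with 3 mm play; plug underside 37 mm below this point. z is the lid's normal. About 0.3 kg. This point is 93 mm high on the tin, 43 mm on the mat.
- black_knob (a point): Centre of the black knob of the other lid, the same size, on an identical tin; to be left alone.
- tablet1_center (a point): Centre of a blue crayon tablet, a flat disc 44 mm in diameter and 18 mm thick, about 45 g, loose on the stone's top nearer the robot.
- tablet2_center (a point): Centre of a second blue crayon tablet, same size, on the stone's top farther from the robot.
- weight_center (a point): Centre of an upright brass cylinder 32 mm in diameter and 45 mm high, loose on the stone between the tablets; to be left where it stands.
- mat: Round cork mat, fixed on the table, 160 mm in diameter, 6 mm thick, on the left or the right in front of the tins. Origin at the centre of its underside.
- caddy: Open plywood box 100 x 120 mm (x, y), 80 mm high, fixed, with upright brushes in it reaching 165 mm; stands on the other side from the mat. Origin at the centre of its underside. An obstacle.
- amber_bottle_center (a point): Centre of an upright amber bottle, 56 mm in diameter, 165 mm high, loose; stands near the far outer corner of one tin. To be left where it stands.
- green_bottle_center (a point): Centre of an upright green bottle, 56 mm in diameter, 165 mm high, loose; stands close to the outer side of the other tin. To be left where it stands.
Not all that is in view belongs to the job. Leave any white look-alike of the part that bears tablet2_center alone. Leave any orange or pink look-alike of the part that bears red_knob alone.

How it is judged (in metres and radians):
On the way, in this order (a step that is already met when the one before it is completed fails the run):
1. the red-knobbed lid is lifted clear of its tin, by at least 35 mm and not tipped over (height (world z) of red_knob above 0.128 m and angle between red_knob's own z axis and vertical below 0.5 rad), for 0.1 s.
2. the lid lies flat on the cork mat, knob up, and the gripper has let go and moved away from the knob (horizontal distance between red_knob and mat below 0.045 m and height (world z) of red_knob below 0.05 m and angle between red_knob's own z axis and vertical below 0.12 rad and distance between the grasp point and red_knob above 0.04 m), for 0.2 s.
3. both tablets are down inside the open tin (height (world z) of each of tablet1_center, tablet2_center below 0.053 m and x of tablet1_center in the frame of red_tin between -0.067 and 0.067 m and y of tablet1_center in the frame of red_tin between -0.067 and 0.067 m and x of tablet2_center in the frame of red_tin between -0.067 and 0.067 m and y of tablet2_center in the frame of red_tin between -0.067 and 0.067 m), for 0.2 s.
At the end, for the whole second after the job is handed in: The red-knobbed lid lies flat (within 7 degrees), knob up, on the cork mat, its centre within 45 mm of the mat's centre; both tablets lie inside the red-knobbed lid's tin, their centres below 53 mm height; the black-knobbed lid, the brass weight and both bottles are within 15 mm of where they stood (all of step 3 and horizontal distance between red_knob and mat below 0.045 m and height (world z) of red_knob below 0.05 m and angle between red_knob's own z axis and vertical below 0.12 rad and distance of each of weight_center, amber_bottle_center, green_bottle_center, black_knob from where it was at the start of the episode below 0.015 m); the robot touches nothing.
It fails at once if the brass weight, a bottle or the black-knobbed lid is moved by more than 15 mm (distance of any of weight_center, amber_bottle_center, green_bottle_center, black_knob from where it was at the start of the episode above 0.015 m).
It fails at once if a tablet is picked up (raised more than 25 mm off the stone) (height (world z) of any of tablet1_center, tablet2_center above 0.1 m).
It fails at once if the red-knobbed lid is dropped: away from the tin and in the air with the gripper no longer at the knob (height (world z) of red_knob above 0.06 m and horizontal distance between red_knob and red_tin above 0.05 m and distance between the grasp point and red_knob above 0.035 m).
It also fails if it takes over 72 s, if anything falls off the work surface, if the arm or the gripper's body presses on something with over 40 N, if the wrist force passes 120 N, or if a joint passes its speed limit or range.

ROBOT

A 6-joint arm with a two-finger parallel gripper is mounted at the origin on the work surface. World frame = base frame: x ahead of the robot, y to its left, z up, the work surface at z = 0. Lengths are in m, angles in degrees, forces in N, time in s.
With the tool pointing down it reaches from about 0.325 to 0.85 m from the base axis. Payload 15.5 kg.
Tool frame: the origin (TCP) lies midway between the tips of the shut fingers; the grasp point (between the pads) lies 19 mm behind it; y points along the fingers, x is the direction in which the jaws open and shut, and the axes are right-handed (so a half turn about y gives the same grasp; the last joint's range is limited). The gripper opens to 91 mm and grips with 3 to 60 N. Pads are 32 mm wide; open, the fingers measure 118 mm over their backs; the gripper's body (76 mm by 178 mm) begins 60 mm behind the grasp point.
Start: joints at [64.658, 28.281, 77.091, -0, 74.628, -5.472], TCP at [0.212, 0.588, 0.214] pointing down, gripper open.
Joint ranges: [-166.48, 166.48], [-47.26, 123.95], [12.59, 153.08], [-70.14, 250.14], [6.76, 159.57], [-176.63, 176.63]. Speed limits (degrees/s): [108.29, 108.29, 147.25, 172.46, 172.46, 172.46].

INTERFACE

Orientations are given as a 3x3 rotation matrix whose columns are the frame's x, y, z axes.
In Python, from bench import ctrl gives the robot as it stands. The module is installed in compiled form; this text tells all that it offers. Calls block until the motion is done:
- ctrl.goto(position, orientation): joint-space move of the TCP to a pose.
- ctrl.move_l(position, vel=0.15, ori=None, contact_N=None): straight line of the TCP; ori=None keeps the orientation; vel is the mean speed in m/s. With contact_N (N) it stops when the force on the tool has changed by that much, and returns True; else False.
- ctrl.movej(angles): joint-space move.
- ctrl.command_gripper(opening): opening from 0.0 (shut) to 1.0 (fully open); the grip force is fixed at half the most; returns when the fingers have stopped.
- ctrl.sleep(seconds).
- ctrl.ik(position, orientation): joint angles nearest the present ones, or None.
- ctrl.read_camera(name): name is "side" or "top"; returns the picture (480x640x3 uint8, blue, green, red); there is no depth.
- ctrl.camera_params(name): a dict with "fx", "fy", "cx", "cy" (pixels), "pose" (4x4, takes a point from camera to world coordinates). Camera axes: x right, y up, looking along -z (the intrinsics and any distortion apply to the point x, -y, -z); pixel columns grow to the right and rows downward; lengths in m; the calibration is good to about 2 mm. A picture is of the moment at which its call begins. camera_params takes no time and is no camera call.
A pose or a line that the arm cannot do raises ctrl.MotionError and nothing moves.
- ctrl.sign_off(): hands the job in, once; it reports no verdict.
Readings, each from a call of its own:
- ctrl.current_t(): time.
- ctrl.current_q(): joint angles.
- ctrl.current_dq(): joint speeds.
- ctrl.current_effort(): joint torques, N m.
- ctrl.current_tool_pos(): TCP position.
- ctrl.current_eef_rot(): TCP orientation.
- ctrl.current_contact_force(): force on the tool from outside, world axes, zero at the start.
- ctrl.current_wrist_torque(): the same for the moment, N m.
- ctrl.current_grip_width(): opening from 0.0 (shut) to 1.0 (fully open).
Only numpy, scipy, OpenCV 4.12 (cv2) and the standard library are available. Lean on these libraries where they do the work, as an engineer would, in place of code of your own. Each camera call takes 0.05 s, during which the arm holds its last target.

## Working session

There is one attempt and no reset: what is moved stays moved. The work goes in short steps, each a Python script; the robot and the scene stay as the last script left them, time stands still between calls to the robot, and variables do not carry over. Pictures are saved under pics/ and viewed, and the job is handed in when it is done.

```bash
mkdir -p pics
python3 - <<'E'
from bench import ctrl
import cv2, numpy as np
np.set_printoptions(precision=4,suppress=True)
for n in ("top","side"):
    cv2.imwrite(f"pics/{n}0.png",ctrl.read_camera(n)); print(n,ctrl.camera_params(n))
print(ctrl.current_eef_rot(),ctrl.current_t())
E
```

```text
top {'fx': 451.6834154941913, 'fy': 451.6834154941913, 'cx': 324.71228889112706, 'cy': 243.53355345237438, 'pose': array([[ 0.0117,  0.9869, -0.1607,  0.3827],
       [-0.9998,  0.0144,  0.0158, -0.1119],
       [ 0.0179,  0.1605,  0.9869,  1.1047],
       [ 0.    ,  0.    ,  0.    ,  1.    ]])}
side {'fx': 585.7193761126356, 'fy': 585.7193761126356, 'cx': 320.34188836688077, 'cy': 240.04148019810896, 'pose': array([[ 0.9962,  0.0627, -0.0606,  0.498 ],
       [-0.0866,  0.6341, -0.7683, -1.1313],
       [-0.0097,  0.7707,  0.6372,  0.9208],
       [ 0.    ,  0.    ,  0.    ,  1.    ]])}
[[ 0.3399 -0.0004 -0.9405]
 [ 0.9405 -0.0009  0.3399]
 [-0.001  -1.      0.0001]] 0.1
```

View pics/top0.png

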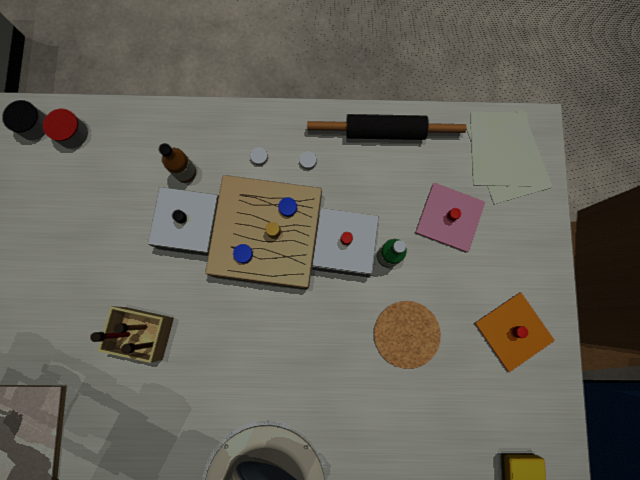

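View pics/side0.png

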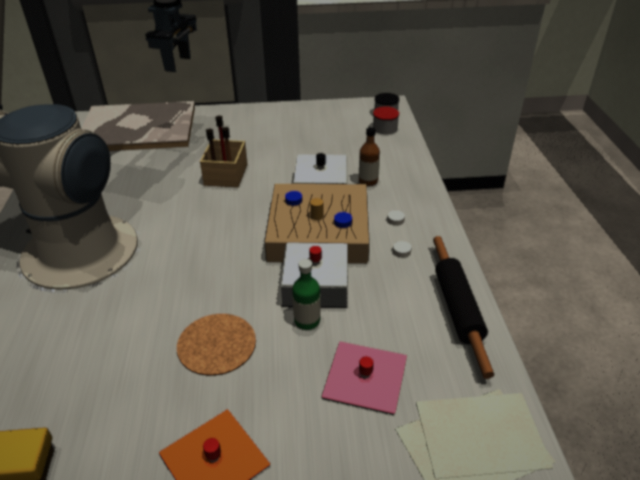

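The top view has x up and y left. The red lid is at (346,238) on the stone's -y end, the black lid at (180,216), the mat at (407,334), and the tablets at (243,254) and (288,207). The weight is near (273,230), the green bottle near (393,252) and the amber bottle near (178,165). Next I'll enlarge both views.

Run:
```python
import cv2
a=cv2.imread("pics/top0.png")[150:300,140:410]; cv2.imwrite("pics/topc.png",cv2.resize(a,None,fx=2.96,fy=2.96,interpolation=cv2.INTER_CUBIC))
a=cv2.imread("pics/side0.png")[120:340,230:410]; cv2.imwrite("pics/sidec.png",cv2.resize(a,None,fx=2.7,fy=2.7,interpolation=cv2.INTER_CUBIC))
```

```text
(no output)
```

View pics/topc.png

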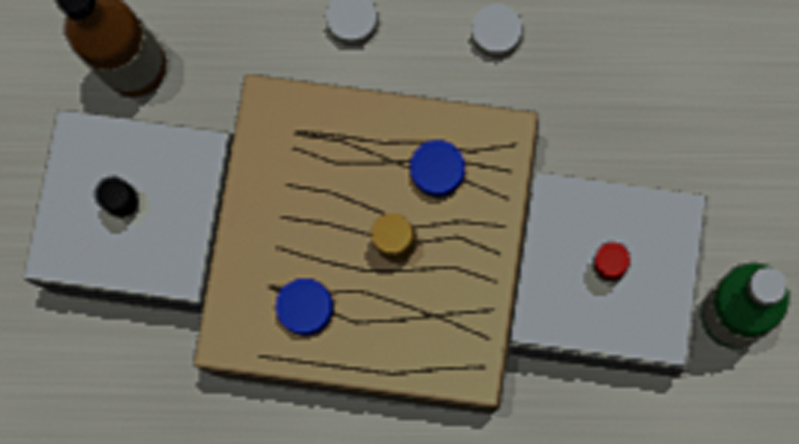

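View pics/sidec.png

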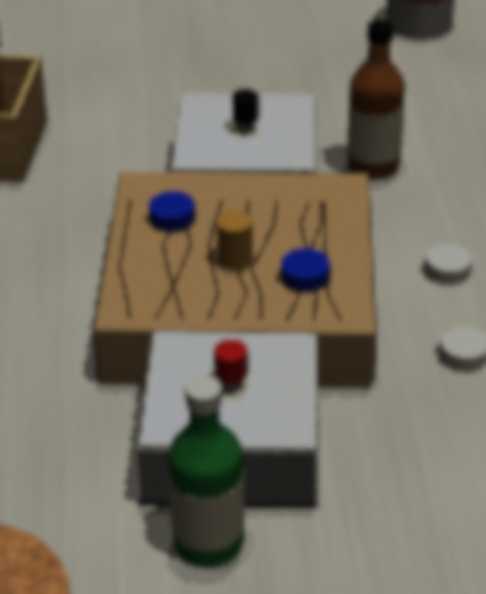

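```bash
cat > h.py <<'E'
from bench import ctrl
import cv2, numpy as np
np.set_printoptions(precision=4,suppress=True)
def pix(cam,u,v,z):
    p=ctrl.camera_params(cam); T=np.array(p["pose"])
    d=T[:3,:3]@np.array([(u-p["cx"])/p["fx"],-(v-p["cy"])/p["fy"],-1.])
    o=T[:3,3]; return o+d*(z-o[2])/d[2]
def R(ang): # jaw axis at ang deg in world xy, tool down
    a=np.radians(ang); x=np.array([np.cos(a),np.sin(a),0]); y=np.array([0,0,-1.]); return np.array([x,y,np.cross(x,y)]).T
E
python3 - <<'E'
from h import *
def tc(u,v,z): return pix("top",140+(u+.5)/2.963-.5,150+(v+.5)/2.963-.5,z)
def sc(u,v,z): return pix("side",230+(u+.5)/2.7-.5,120+(v+.5)/2.7-.5,z)
C=np.array([tc(*p,.066) for p in [(246,74),(538,112),(498,405),(197,366)]])
print(C,C.mean(0)); 
for i in range(4): d=C[(i+1)%4]-C[i]; print(np.linalg.norm(d),np.degrees(np.arctan2(d[1],d[0])))
S=np.array([sc(*p,.066) for p in [(370,173),(375,331),(96,331),(119,172)]]); print("side",S,S.mean(0))
for n,t,s,z in [("tab2",(437,167),(306,265),.084),("tab1",(304,306),(172,206),.084),("knob",(612,260),(231,349),.107),("black",(108,192),(245,98),.107),("weight",(392,233),(235,221),.111)]:
    print(n,tc(*t,z),sc(*s,z))
print("green cap",tc(768,285,.165),sc(203,383,.165)); print("amber",tc(77,5,.165), sc(380,28,.165))
print("mat",pix("top",407,334,.006),pix("side",217,344,.006))
q=ctrl.current_q();print(q)
E
```

```text
[[ 0.7144  0.1162  0.066 ]
 [ 0.6868 -0.1186  0.066 ]
 [ 0.4518 -0.0907  0.066 ]
 [ 0.4789  0.1428  0.066 ]] [0.583  0.0124 0.066 ]
0.23649737519271619 -96.69991621921835
0.23664927961224436 173.22096678218622
0.23509360152545686 83.37092367375693
0.23694216966993872 -6.439439834415055
side [[ 0.7185  0.1154  0.066 ]
 [ 0.6878 -0.1193  0.066 ]
 [ 0.4533 -0.0961  0.066 ]
 [ 0.4788  0.1415  0.066 ]] [0.5846 0.0104 0.066 ]
tab2 [ 0.6357 -0.0401  0.084 ] [ 0.6376 -0.0459  0.084 ]
tab1 [0.5245 0.0591 0.084 ] [0.5261 0.0544 0.084 ]
knob [ 0.5598 -0.1759  0.107 ] [ 0.5619 -0.1787  0.107 ]
black [0.6065 0.2071 0.107 ] [0.6057 0.1968 0.107 ]
weight [ 0.5773 -0.0094  0.111 ] [ 0.5788 -0.012   0.111 ]
green cap [ 0.5331 -0.2836  0.165 ] [ 0.5343 -0.2821  0.165 ]
amber [0.733 0.22  0.165] [0.7393 0.217  0.165 ]
mat [ 0.345  -0.3291  0.006 ] [ 0.3483 -0.3363  0.006 ]
[64.659  28.3103 77.1222 -0.001  74.6267 -5.472 ]
```

Run:
```python
from h import *
A=-6.65; k=np.array([0.5612,-0.1785])
p=np.array(ctrl.current_tool_pos())
ctrl.move_l([p[0],p[1],.30],vel=.25)
ctrl.goto([*k,.20],R(A)); print(ctrl.current_q(),ctrl.current_t())
cv2.imwrite("pics/a1.png",ctrl.read_camera("side")); cv2.imwrite("pics/a1t.png",ctrl.read_camera("top"))
print(ctrl.current_tool_pos(),ctrl.current_contact_force())
a=cv2.imread("pics/a1.png")[120:340,200:420]; cv2.imwrite("pics/a1c.png",cv2.resize(a,None,fx=2.6,fy=2.6))
```

```text
[-23.39    26.1438  83.3787   0.0059  70.4694 -16.7993] 3.5667
[ 0.5614 -0.178   0.2001] [-0.0325 -0.1167 -1.0659]
```

View pics/a1c.png

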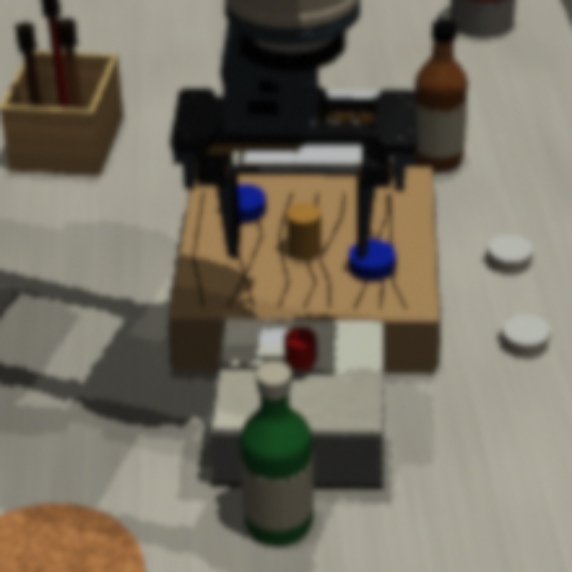

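The gripper hangs above the red knob at crop (301,349). Its jaws span x, so the narrow side faces the green bottle. I'll grasp and lift now.

Run:
```python
from h import *
k=np.array([0.5612,-0.1785])
print(ctrl.move_l([*k,.077],vel=.12,contact_N=8),ctrl.current_tool_pos())
ctrl.command_gripper(0.0); print("w",ctrl.current_grip_width()*91,ctrl.current_contact_force())
ctrl.move_l([*k,.13],vel=.06); print("w",ctrl.current_grip_width()*91,ctrl.current_contact_force())
ctrl.move_l([*k,.25],vel=.12); print(ctrl.current_contact_force(),ctrl.current_t())
a=ctrl.read_camera("side")[20:340,180:480]; cv2.imwrite("pics/b1.png",cv2.resize(a,None,fx=1.85,fy=1.85))
a=ctrl.read_camera("top");cv2.imwrite("pics/b1t.png",a)
```

```text
False [ 0.5616 -0.1787  0.0777]
w 27.12320282215431 [-0.223  -0.1967 -0.6726]
w 27.555753536781904 [-1.1202 -0.315  -2.8655]
[-0.5534 -0.4052 -2.4348] 8.0167
```

View pics/b1.png

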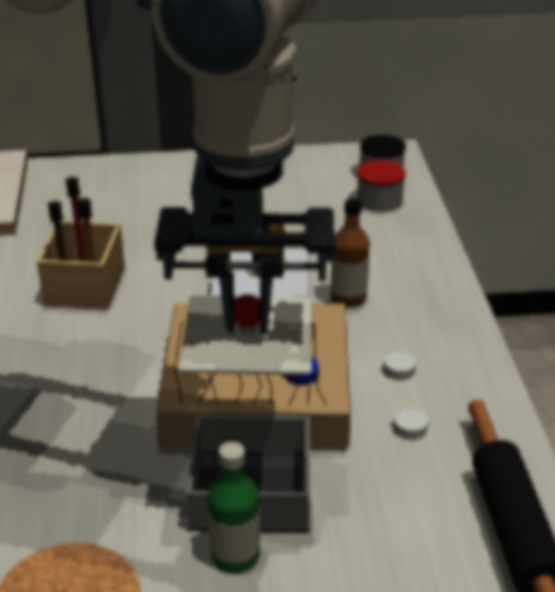

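The lid hangs level in the jaws with the open tin below it. I'll carry it at height to the mat.

Run:
```python
from h import *
m=np.array([0.3467,-0.333])
ctrl.move_l([*m,.25],vel=.15); print(ctrl.current_grip_width()*91,ctrl.current_t())
ctrl.move_l([*m,.045],vel=.12)
print(ctrl.move_l([*m,.022],vel=.025,contact_N=4),ctrl.current_tool_pos(),ctrl.current_contact_force(),ctrl.current_t())
a=ctrl.read_camera("side")[200:480,60:400]; cv2.imwrite("pics/c1.png",cv2.resize(a,None,fx=2,fy=2))
```

```text
27.21505856148435 10.025
True [ 0.3466 -0.333   0.0265] [ 1.2262 -0.889  -0.0181] 12.5833
```

View pics/c1.png

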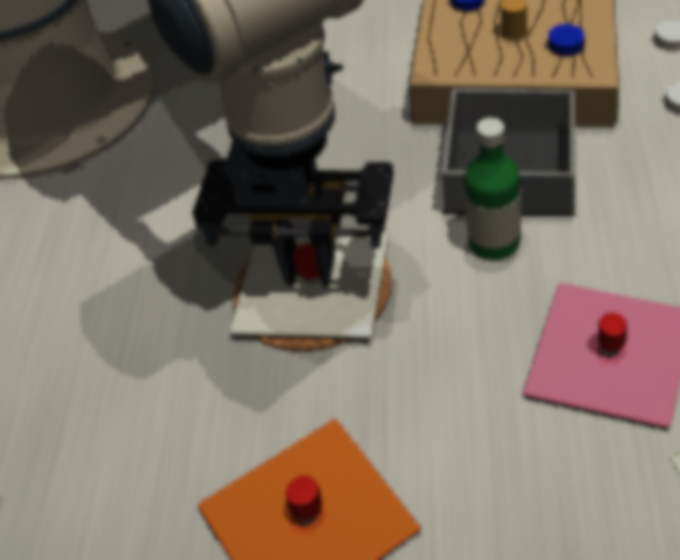

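The lid is centred on the mat and contact came at the expected height. I'll release and retreat.

Run:
```python
from h import *
m=np.array([0.3467,-0.333])
ctrl.command_gripper(0.8); print(ctrl.current_grip_width()*91)
ctrl.move_l([*m,.12],vel=.1); ctrl.move_l([*m,.25],vel=.2)
ctrl.sleep(.2)
ctrl.goto([.45,-.2,.3],R(-6.65));print(ctrl.current_t())
cv2.imwrite("pics/d1.png",ctrl.read_camera("side"))
t=ctrl.read_camera("top");cv2.imwrite("pics/d1t.png",t)
cv2.imwrite("pics/d1tc.png",cv2.resize(t[150:300,140:410],None,fx=2.963,fy=2.963,interpolation=cv2.INTER_CUBIC))
```

```text
72.83847459499528
16.275
```

View pics/d1.png

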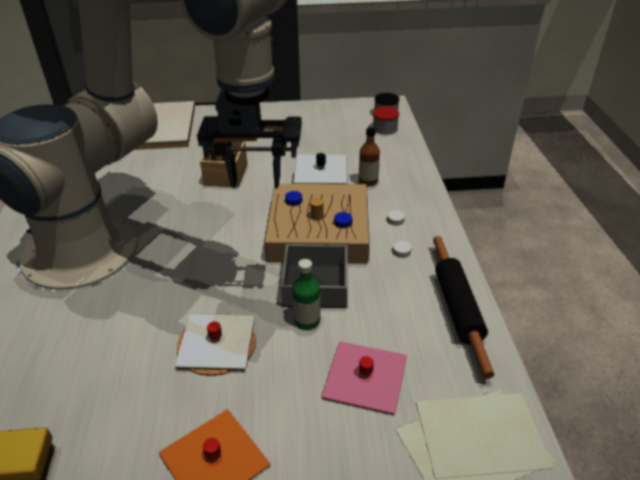

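View pics/d1t.png

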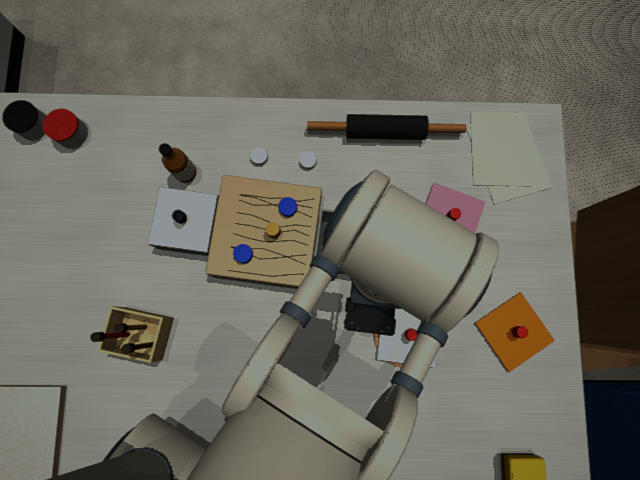

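The lid lies flat on the mat at side (214,331). The tablets haven't moved. I'll push tablet 2 with the fingers slightly open as a cradle.

```bash
cat >> h.py <<'E'
SA=-6.65; SC=np.array([.584,.0114])
def S(x,y):
    a=np.radians(SA); return SC+np.array([np.cos(a)*x-np.sin(a)*y, np.sin(a)*x+np.cos(a)*y])
def invS(p):
    a=np.radians(SA); d=np.array(p[:2])-SC; return np.array([np.cos(a)*d[0]+np.sin(a)*d[1],-np.sin(a)*d[0]+np.cos(a)*d[1]])
E
python3 - <<'E'
from h import *
print("lid", pix("side",214,326,.057))
t=np.array([.0586,-.048]); e=np.array([.030,-.150]); d=(e-t)/np.linalg.norm(e-t)
ang=SA+np.degrees(np.arctan2(-d[0]*-1*-1,-d[1])) if False else SA+np.degrees(np.arctan2(d[0],-d[1]))
s=t-d*.056; f=s+d*((-.118-s[1])/d[1]); print(ang,s,f)
ctrl.goto([*S(*s),.16],R(ang)); ctrl.command_gripper(.22)
print(ctrl.current_q(),ctrl.current_t(),ctrl.current_grip_width()*91)
print(ctrl.move_l([*S(*s),.071],vel=.12,contact_N=8),ctrl.current_tool_pos())
g=t-d*.050
ctrl.move_l([*S(*g),.071],vel=.05)
for c in ("side","top"): cv2.imwrite(f"pics/e1{c}.png",cv2.resize(ctrl.read_camera(c)[120:340,140:440],None,fx=2.5,fy=2.5))
E
```

```text
lid [ 0.3485 -0.3338  0.057 ]
-22.313079770054344 [0.0737 0.0059] [ 0.039 -0.118]
[-4.4335 33.8472 75.6831 -0.0019 70.4726 17.8775] 18.525 19.95120861458792
False [0.6584 0.0087 0.0717]
```

View pics/e1side.png

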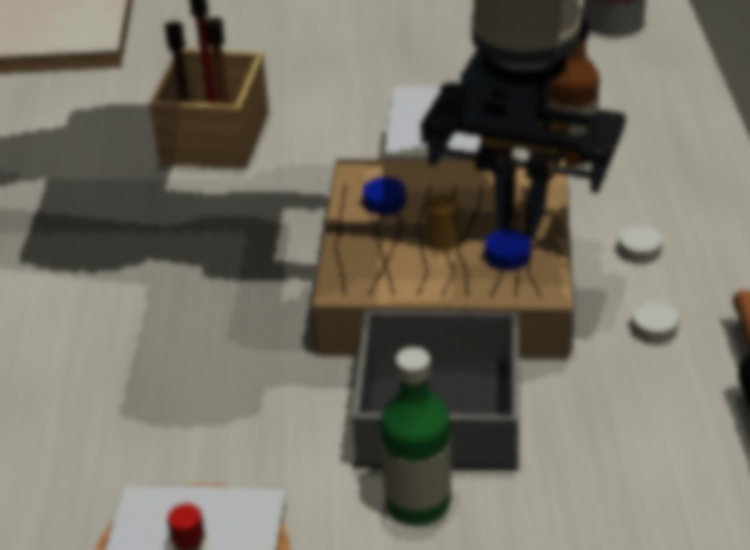

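The fingers are just behind tablet 2 (508,248), roughly centred on it. Pushing.

Run:
```python
from h import *
t=np.array([.0586,-.048]); e=np.array([.030,-.150]); d=(e-t)/np.linalg.norm(e-t)
s=t-d*.056; g=t-d*.020;f=s+d*((-.118-s[1])/d[1])
print(ctrl.move_l([*S(*g),.071],vel=.05,contact_N=15),ctrl.current_contact_force())
for c in ("side",): cv2.imwrite(f"pics/e2{c}.png",cv2.resize(ctrl.read_camera(c)[120:340,140:440],None,fx=2.5,fy=2.5))
```

```text
False [-0.0248  0.0766  0.0585]
```

View pics/e2side.png

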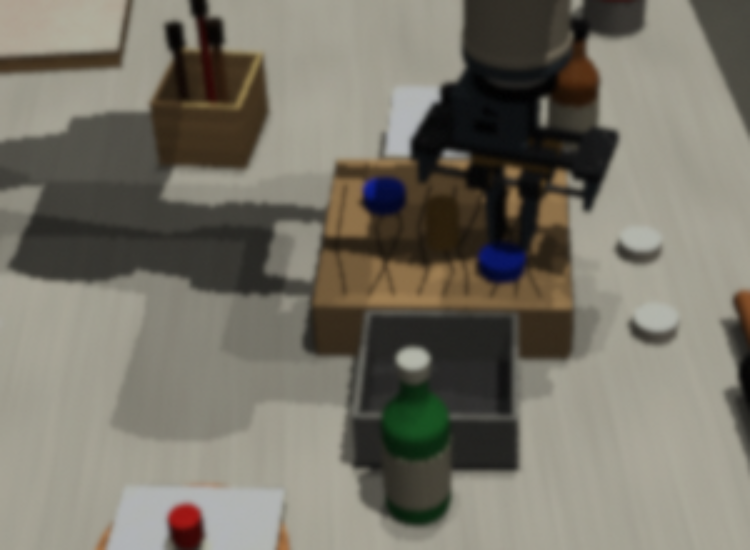

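Tablet 2 is nested and sliding, now at (502,262). Continuing over the edge.

Run:
```python
from h import *
t=np.array([.0586,-.048]); e=np.array([.030,-.150]); d=(e-t)/np.linalg.norm(e-t)
s=t-d*.056; f=s+d*((-.118-s[1])/d[1])
print(ctrl.move_l([*S(*f),.071],vel=.05,contact_N=15),ctrl.current_contact_force(),ctrl.current_t())
for c in ("side",): cv2.imwrite(f"pics/e3{c}.png",cv2.resize(ctrl.read_camera(c)[120:340,140:440],None,fx=2.5,fy=2.5))
```

```text
False [-0.3336  0.4607 -0.5054] 22.5833
```

View pics/e3side.png

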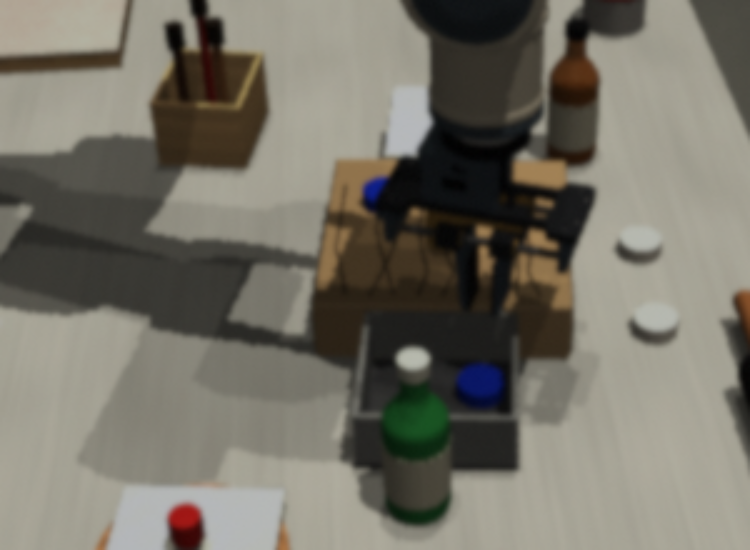

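Tablet 2 lies flat in the tin at (481,384). Tablet 1 is next.

Run:
```python
from h import *
p=np.array(ctrl.current_tool_pos()); ctrl.move_l([p[0],p[1],.18],vel=.2)
t=np.array([-.0636,.038]); e=np.array([-.030,-.150]); d=(e-t)/np.linalg.norm(e-t)
ang=SA+np.degrees(np.arctan2(d[0],-d[1])); s=t-d*.058; g=t-d*.025; print(ang,s)
ctrl.goto([*S(*s),.18],R(ang)); print(ctrl.current_q())
print(ctrl.move_l([*S(*s),.071],vel=.12,contact_N=8),ctrl.current_tool_pos())
print(ctrl.move_l([*S(*g),.071],vel=.05,contact_N=15),ctrl.current_t())
for c in ("side","top"): cv2.imwrite(f"pics/f1{c}.png",cv2.resize(ctrl.read_camera(c)[120:340,140:440],None,fx=2.5,fy=2.5))
```

```text
3.4831099144698108 [-0.0738  0.0951]
[ 5.8827 23.2573 92.3671 -0.0197 64.3797  2.49  ]
False [0.5221 0.1143 0.0715]
False 26.1417
```

View pics/f1side.png

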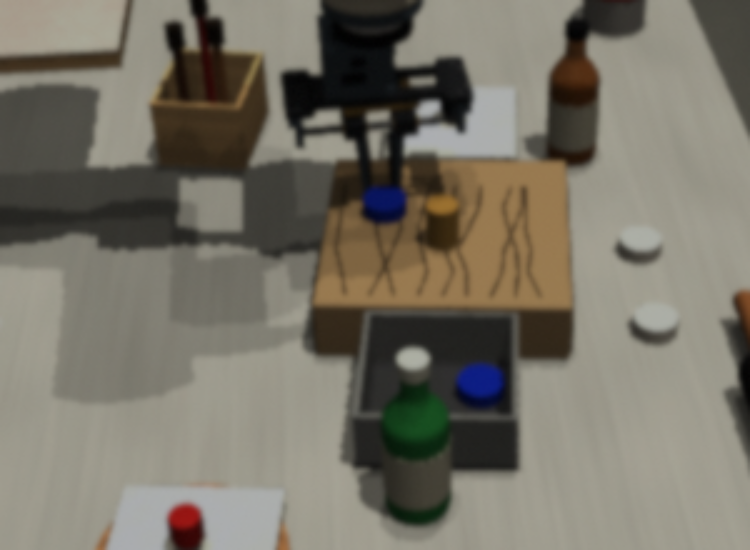

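Tablet 1 is nested at (385,203), clear of the weight at (442,222). I'll bow the path slightly away from the weight and stop midway to look.

Run:
```python
from h import *
print(ctrl.move_l([*S(-.0643,.0054),.071],vel=.05,contact_N=15),ctrl.current_t(),ctrl.current_contact_force())
for c in ("side",): cv2.imwrite(f"pics/f2{c}.png",cv2.resize(ctrl.read_camera(c)[120:340,140:440],None,fx=2.5,fy=2.5))
```

```text
False 27.5417 [ 0.5827 -0.0274  0.5841]
```

View pics/f2side.png

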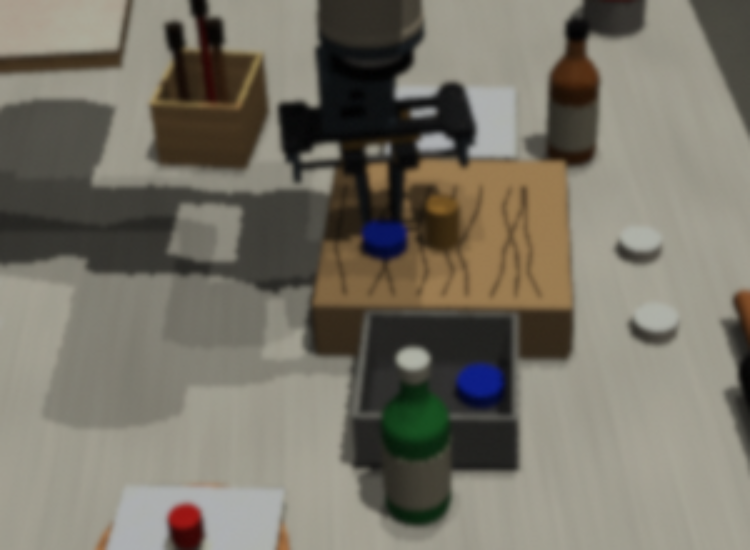

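The tablet at (385,238) has passed the weight with about 20 px to spare. Finishing the push, then retreating.

Run:
```python
from h import *
print(ctrl.move_l([*S(-.0600,-.030),.071],vel=.05,contact_N=15))
print(ctrl.move_l([*S(-.034,-.119),.071],vel=.05,contact_N=15),ctrl.current_t(),ctrl.current_contact_force())
p=np.array(ctrl.current_tool_pos()); ctrl.move_l([p[0],p[1],.25],vel=.2)
ctrl.goto([.50,.05,.33],R(0)); ctrl.sleep(.2)
for c in ("side","top"):
    a=ctrl.read_camera(c); cv2.imwrite(f"pics/g1{c}full.png",a); cv2.imwrite(f"pics/g1{c}.png",cv2.resize(a[120:340,140:440],None,fx=2.5,fy=2.5))
print(ctrl.current_t())
```

```text
False
False 30.4667 [ 0.6578  0.4453 -0.0287]
32.5417
```

View pics/g1side.png

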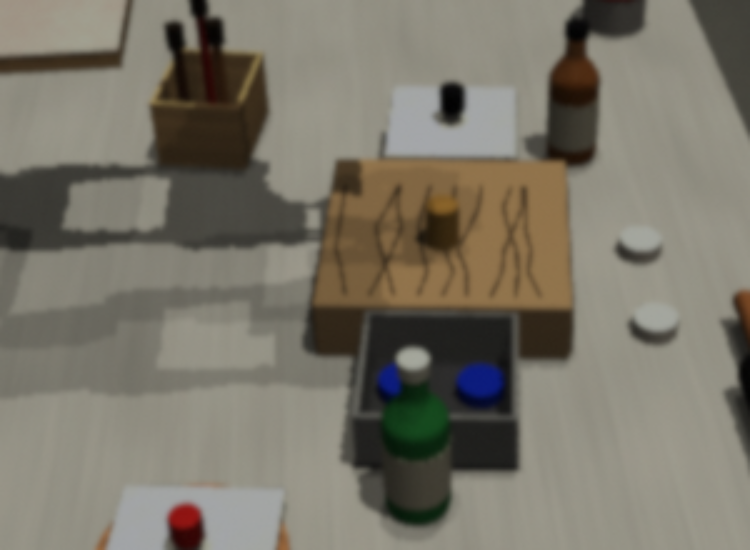

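View pics/g1topfull.png

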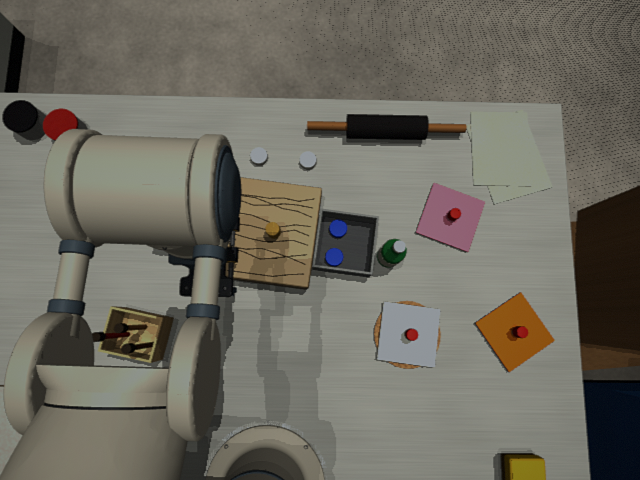

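Both tablets lie in the tin, at top (338,228) and (334,257). The lid is on the mat with its knob at (411,335), and the weight at (273,230) and the green bottle haven't moved. Handing in.

Run:
```python
from h import *
for u,v in ((338,228),(334,257)): print(invS(pix("top",u,v,.023))+[0,.193])
print(pix("top",411,335,.057), pix("top",407,334,.006))
print(ctrl.sign_off())
```

```text
[0.0336 0.0232]
[-0.0385  0.024 ]
[ 0.3446 -0.3281  0.057 ] [ 0.345  -0.3291  0.006 ]
the job is handed in; nothing more can be done
None
```

The job is done and handed in at about 32.5 s of the 72 s allowed; the sign-off gives no verdict.

- **Lid:** I lifted it by the red knob and set it down on the mat. It stayed level, and the last top view puts the knob about 1 mm from the mat's centre.
- **Tablets:** I slid both across the stone with the fingers part-open behind them, without picking either up. Both lie in the red tin, at about (34, 23) and (-39, 24) mm in its frame, inside the 67 mm limits.
- **Left alone:** the black-knobbed lid, the brass weight and both bottles look unmoved in the last pictures. I judged this by eye and did not measure it. The arm hid the black-knobbed lid and the amber bottle in the final top view, so those two were checked only in the side view.
- **Checks:** none failed. The two cameras disagreed by up to about 10 mm on individual points: 5–6 mm on the tablets, 8 mm on the mat. I used averages of the two.

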